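# Clear the bending die and hold the blank box open

## Task

Take the freshly bent brass keeper out of the die and set it down (do not drop it) standing legs up in the empty half of the blue tray. Then, with the gripper, lift the spring-shut orange lid of the grey blank box by its bar and hold it about 45 degrees open so that I can pick out the next blank; finish while still holding it there. Leave everything else on the bench where it is.

Things in the scene. Friction and masses are not known exactly. Their poses are not given: they have to be found in the camera images.
- keeper: The keeper: U-shaped brass bracket, 36 (its x) x 30 (its y) x 40 mm high, 0.11 kg. A 4 mm base with two upright 4 mm legs, one at each x end (outer faces at x = -18 and +18 mm), open at the top. Origin: centre of its underside, z up. At the start it stands legs up in the die pocket, its x axis along the die's x axis, and its legs stand 22 mm proud of the die's upper face; grip it across the outer faces of the legs and lift straight up.
- die: Fixed dark steel bending die, block 120 (x) x 100 (y) mm on a bolster plate 150 x 120 x 8 mm; upper face 40 mm above the bench. In its centre a pocket 39 (x) x 33 (y) mm, 22 mm deep, that holds the keeper with 1.5 mm of slack in each direction. Two guide pins 14 mm thick stand 22 mm above the upper face at (-46, +38) and (+46, -38) mm. Origin: centre of its underside on the bench. Which place on the bench the die, tray and box take changes.
- tray: Fixed blue open tray 150 (x) x 140 (y) x 22 mm high, walls 5 mm, inner floor about 5 mm above the bench, split by a wall along its x axis into two halves (each about 140 x 62 mm inside, centred at y = +34 and -34 mm). The half at -y is empty, the half at +y has a finished bracket in it. Origin: centre of its underside.
- case: Fixed grey blank box 140 (x) x 170 (y) x 70 mm high, flat brass blanks inside, its open side towards +x (away from the robot). Origin: centre of its underside, on the bench. The lid is hinged along its -x upper rim, on the robot's side.
- lid_hinge (a point): Middle of the lid's hinge axis, fixed on the box: 70 mm to -x of the box's origin and 70 mm above the bench. The hinge axis lies along the box's y axis.
- lid: Orange lid, 150 (from hinge, along its x) x 176 (y) x 8 mm, about 0.3 kg; origin on the hinge axis at the lid's underside, z out of its outer face. It overhangs the box's +x wall by 10 mm. It opens by its +x edge rising and swinging back towards the robot. Gravity and a spring shut it from any angle (about 3 to 6 N at the bar).
- lid_bar (a point): Middle of the lid's steel grip bar: round, 10 mm thick, along the lid's y axis, on two 10 mm posts 50 mm either side of this point (90 mm free between them). It lies 115 mm from the hinge along the lid's x axis and 40 mm above the lid's underside, that is 32 mm above its outer face: room to pinch it from above across the lid's x axis, and being round it may turn in the fingers.
- lid_angle (a joint): Opening angle of the lid in rad: 0 shut, 0.785 = 45 degrees, stop at 1.3.
- keeper_done: A finished brass bracket exactly like the keeper, standing in the tray's left half (+y of the tray's frame). Origin: centre of its underside. Leave alone.
- spool: Upright spool of tan waxed thread, 60 mm across, 90 mm high, behind the work. Origin: centre of its underside. Leave alone.
- tape: Yellow roll of tape lying flat, 90 mm across, 24 mm high. Origin: centre of its underside. Leave alone.
- jar: Amber glass jar with a steel lid, 64 mm across, 85 mm high, behind the work. Origin: centre of its underside. Leave alone.
- mallet: Mallet lying on the bench: light wooden handle 24 mm thick along its x axis (about 200 mm, from -97 to +113 mm), white head 60 mm thick and 90 mm long across the handle, at the +x end. Origin: under the middle of the handle. Leave alone.
- awl: Awl with an orange handle lying flat, 160 mm long along its x axis. Leave alone.
- burnisher: Small dark wooden edge-burnishing block, 90 x 35 x 22 mm, lying flat. Origin: centre of its underside. Leave alone.
There are look-alikes about, which are no part of the job. What is shaped like the keeper but black or purple is not meant.

How it is judged:
By the outcome, as a careful person would: the job done as asked, in the order asked, and still so for the second after the job is handed in, while the arm keeps its last pose, push and grip.
It also fails if it takes over 56 s, if anything falls off the work surface, if the arm or the gripper's body presses on something with over 40 N, if the wrist force passes 120 N, or if a joint passes its speed limit or range.

## Robot

A 7-joint arm with a two-finger parallel gripper is mounted at the origin on the work surface. World frame = base frame: x ahead of the robot, y to its left, z up, the work surface at z = 0. Lengths are in m, angles in degrees, forces in N, time in s.
With the tool pointing down it reaches from about 0.425 to 0.875 m from the base axis. Payload 4.7 kg.
Tool frame: the origin (TCP) lies at the very end of the fingers, on their centre line; the grasp point (between the pads) lies 19 mm behind it; z points along the fingers, y is the line along which they close (so a half turn about z gives the same grasp; the last joint's range is limited). The gripper opens to 87 mm and grips with 3 to 60 N. Pads are 19 mm wide; open, the fingers measure 117 mm over their backs; the gripper's body (75 mm by 190 mm) begins 51 mm behind the grasp point.
Start: joints at [-68.978, 18.392, -4.016, 83.108, 1.295, 78.541, -3.26], TCP at [0.225, 0.61, 0.2] pointing down, gripper open.
Joint ranges: [-163.93, 163.93], [-17.29, 119.83], [-79.2, 71.16], [3.27, 140.29], [-89.18, 269.18], [5.43, 117.66], [-154.24, 154.24]. Speed limits (degrees/s): [147.25, 147.25, 180, 180, 180, 180, 180].

## Interface

Orientations are given as [roll, pitch, yaw] about the fixed x, y, z axes, in that order (R = Rz(yaw) Ry(pitch) Rx(roll)).
In Python, from cell import get_obs, eyes, env gives the robot as it stands.
- The arm moves only by the tool servo_tool, never from a script. Its argument "series" is a list that holds one entry, the list of rows, each a list of 7 numbers: the shift along the tool's x, y, z in units of 300 mm (1.0 is 300 mm), then the turn, a rotation vector about the tool's x, y, z in units of pi rad (1.0 is pi rad), then the opening, from 0 (shut) to 1 (fully open). In form: [[[tx, ty, tz, wx, wy, wz, gripper], ...]]. A call has 1 to 12 rows; each row is the pose to reach, as a shift and turn from the pose commanded when the call began, along the tool's axes at that moment, turning the shorter way round; what a row does not reach only later rows make up. A row lasts 1/12 s, in which the tool goes at most 41.7 mm and 7.16 degrees, less where a joint would pass 70% of its speed; a pose out of reach is approached as far as the arm can. A call with a number of a shift or a turn outside -1 to 1 is refused whole. A call with a gripper value outside its range is refused whole. The fingers move at their own pace and stop on an object; "grip_force" is the grip in N (left out, the last holds). Time passes only in rows, so rows that repeat a pose let the fingers close. It gives the time, the measured TCP pose, the force, the opening and the grip force at its end, in the units of the state.
- get_obs(): the state, without advancing time (a new reading comes with each control period).
- eyes.read_camera(name): name is "scene" or "top" or "wrist"; returns a dict with "frame" (420x560x3 uint8, red, green, blue), "depth" (420x560 float32, m along the optical axis (not along the pixel's ray), 0 where there is no reading), "fx", "fy", "cx", "cy" (pixels), "origin" and "rotation" of the camera in the world; the wrist camera has in their place "mount" (4x4, takes a point from camera to tool coordinates, whose origin is the TCP and whose axes are the flange's). Camera axes: x right, y down, z forward; pixel columns grow to the right and rows downward; lengths in m; the calibration is good to about 2 mm. A picture is of the moment at which its call begins: read the wrist's pose just before it.
- env.sign_off(): hands the job in; it is judged then, once.
The state is a dict: "time_s": time; "qpos": joint angles; "joint_velocities": joint speeds; "effort": joint torques, N m; "tool_pos": TCP position; "tool_rot": TCP orientation; "force": force on the tool from outside, world axes, zero at the start; "wrist_torque": the same for the moment, N m; "grip_width": finger opening in m; "grasp_force": force on a finger pad.
Only numpy, scipy, OpenCV 4.12 (cv2) and the standard library are available. Lean on these libraries where they do the work, as an engineer would, in place of code of your own. Each camera call takes 0.05 s, during which the arm holds its last target. There are 200 camera calls.

## Working session

There is one attempt and no reset: what is moved stays moved. The work goes in short steps, Python scripts to look and compute and a tool call to move; the robot and the scene stay as the last step left them, time stands still between calls to the robot, and variables do not carry over. Pictures are saved under pics/ and viewed, at most 10 in all, crops included, and the job is handed in when it is done.

Besides the shell and the picture viewer there is one more tool, called after "Call:" by a JSON object that holds its "api" and its "payload", one argument or row to a line. servo_tool: Moves the arm, as the interface text tells. Shifts and turns lie within -1 to 1; 1 stands for 300 mm of shift or pi rad of turn. Its arguments: {"type":"object","properties":{"series":{"type":"array"},"grip_force":{"type":"number"}},"required":["series"]}

```bash
mkdir -p pics; ls; python3 - <<'E'
from cell import get_obs, eyes, env
import cv2,numpy as np,pickle
o=get_obs();print(o)
d={}
for n in("scene","top"):
    c=eyes.read_camera(n);d[n]=c
    cv2.imwrite(f"pics/{n}0.png",c["frame"][:,:,::-1])
    print(n,c["fx"],c["fy"],c["cx"],c["cy"],c["origin"],c["rotation"])
pickle.dump(d,open("cams.pkl","wb"))
E
```

```text
pics
{'time_s': 0.0, 'qpos': array([-68.97771816,  18.43659733,  -4.01649197,  83.17443869,
         1.29486129,  78.54099137,  -3.25953074]), 'joint_velocities': array([-0.01995136,  0.00914219,  0.00873714,  0.04470556, -0.012999  ,
       -0.06329932,  0.03557823]), 'effort': array([ 1.47764426e-04, -4.91292965e+01, -4.03563436e-01, -3.12526166e+01,
       -6.38159411e-02,  4.35472280e-02,  1.62308652e-04]), 'tool_pos': array([0.22443162, 0.60939293, 0.19899365]), 'tool_rot': array([-1.79893212e+02,  5.34518077e-03,  1.59788815e+02]), 'force': array([-0.15946093, -0.19369321, -0.32770711]), 'wrist_torque': array([ 0.04927669,  0.00832925, -0.00917981]), 'grasp_force': 0.0, 'grip_width': 0.0871738184503832}
scene 399.21657436623497 399.21657436623497 281.9291434094927 212.03981821826792 [1.23250428 0.38913054 1.02986375] [-139.61936947    0.18351093  119.25415807]
top 484.4753433732443 484.4753433732443 272.68344168042086 209.78565626932252 [0.30588014 0.00490556 1.41861783] [-169.93551325   -0.81177051  -90.82045466]
```

View pics/scene0.png

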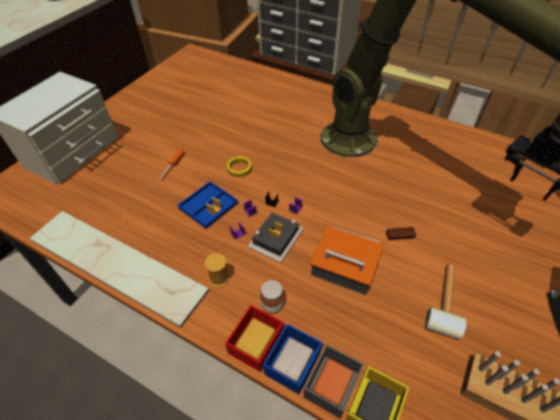

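View pics/top0.png

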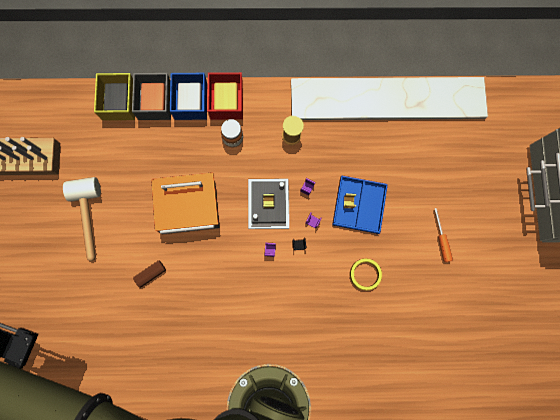

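The scene view shows the die at (277,232), the tray at (208,205), the box at (348,258) with its bar at (345,257), and loose bracket look-alikes around them. In the top view the candidates for the keeper are:
- brass in the die at (268,201): this is the one I choose
- brass in the tray at (349,200): the finished bracket
- purple at (307,187), (313,220) and (270,249)
- black at (299,245)

The blue bin at (188,92) is a tray look-alike. The real tray is at (360,205), and its empty half is on the right at about (372,207).

```bash
cat > h.py <<'E'
import numpy as np,cv2
from scipy.spatial.transform import Rotation as R
def pose(c,obs=None):
    if "mount" in c:
        T=np.eye(4);T[:3,:3]=R.from_euler("xyz",obs["tool_rot"],degrees=True).as_matrix();T[:3,3]=obs["tool_pos"]
        M=T@np.array(c["mount"]);return M[:3,3],M[:3,:3]
    r=np.array(c["rotation"]);
    return np.array(c["origin"]),(R.from_euler("xyz",r,degrees=True).as_matrix() if r.ndim==1 else r)
def cloud(c,obs=None):
    o,Rm=pose(c,obs);v,u=np.mgrid[:420,:560];d=c["depth"]
    p=np.stack([(u-c["cx"])/c["fx"]*d,(v-c["cy"])/c["fy"]*d,d],-1)@Rm.T+o
    p[d==0]=np.nan;return p
def plane(c,uv,z,obs=None):
    o,Rm=pose(c,obs);uv=np.atleast_2d(uv).astype(float)
    r=np.c_[(uv[:,0]-c["cx"])/c["fx"],(uv[:,1]-c["cy"])/c["fy"],np.ones(len(uv))]@Rm.T
    return o+r*((z-o[2])/r[:,2])[:,None]
def rect(p):  # xy points -> centre,size,yaw of min rectangle
    (c,s,a)=cv2.minAreaRect((p[:,:2]*1000).astype(np.float32));return np.round(c,1),np.round(s,1),round(a,1)
E
python3 - <<'E'
import pickle,cv2,numpy as np
from h import *
d=pickle.load(open("cams.pkl","rb"));c=d["top"];P=cloud(c);hsv=cv2.cvtColor(c["frame"],cv2.COLOR_RGB2HSV)
print("bench z",np.nanmedian(P[255:265,200:330,2]))
def m(lo,hi,box):
    k=cv2.inRange(hsv,lo,hi);b=np.zeros_like(k);x0,y0,x1,y1=box;b[y0:y1,x0:x1]=1;k=k*b
    n,l,s,_=cv2.connectedComponentsWithStats(k);i=1+s[1:,4].argmax();return l==i
def rep(n,k):
    v,u=np.nonzero(k);p=P[k];p=p[~np.isnan(p[:,2])]
    print(n,len(u),"uv",u.mean().round(1),v.mean().round(1),"z",np.percentile(p[:,2],[5,50,95]).round(4),rect(p))
rep("keeper",m((20,120,90),(35,255,255),(255,185,285,215)))
rep("done",m((20,120,90),(35,255,255),(335,185,362,215)))
rep("tray",m((100,120,40),(125,255,255),(325,165,395,245)))
rep("lid",m((8,180,100),(18,255,255),(140,160,225,245)))
rep("bar",m((0,0,150),(180,70,255),(155,178,210,192)))
k=m((0,0,130),(180,60,255),(240,170,295,235));rep("bolster",k)
big=cv2.resize(c["frame"][160:250,140:400],None,fx=3,fy=3,interpolation=cv2.INTER_CUBIC)
cv2.imwrite("pics/crop1.png",big[:,:,::-1])
E
```

```text
bench z 0.0005765669549679941
keeper 54 uv 268.6 203.3 z [0.019  0.0228 0.0608] (array([569.2,  -5. ]), array([29.4, 22.6]), 90.0)
done 52 uv 348.6 203.4 z [0.0066 0.0119 0.0486] (array([ 570.4, -242.9]), array([28.2, 20.6]), 84.1)
tray 2203 uv 360.6 204.7 z [0.0008 0.0067 0.0235] (array([ 568.8, -277.2]), array([142.6, 150.1]), 78.7)
lid 1378 uv 171.7 202.8 z [0.0742 0.0786 0.0834] (array([577.1, 241.1]), array([161.2, 193.5]), 5.5)
bar 105 uv 180.7 184.2 z [0.1108 0.1143 0.119 ] (array([611.2, 235.7]), array([  9.7, 107.9]), 6.0)
bolster 597 uv 267.1 203.5 z [0.0032 0.0096 0.0446] (array([576.2,  -5.5]), array([120. , 149.7]), 89.6)
```

View pics/crop1.png

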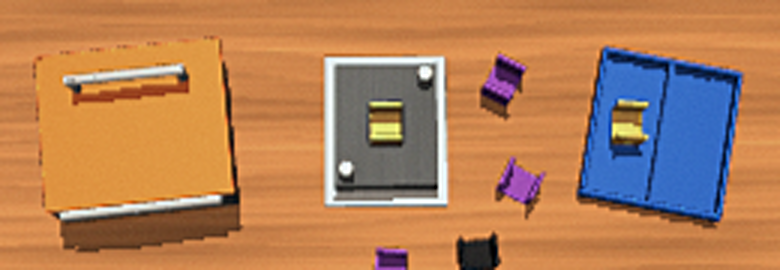

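The crop confirms the brass U in the die at crop (386,121), with pins at (426,73) and (346,169). The tray is turned about −11° and its empty half is on the right at (700,140). The bar is at (125,77).

```bash
cat > go.py <<'E'
import sys,numpy as np
from h import R
from cell import get_obs
def rel(p0,r0,p1,r1):
    A=R.from_euler("xyz",r0,degrees=True);B=R.from_euler("xyz",r1,degrees=True)
    return np.r_[A.inv().apply(np.subtract(p1,p0))/.3,(A.inv()*B).as_rotvec()/np.pi].round(4)
if __name__=="__main__":
    o=get_obs();p,r=o["tool_pos"],o["tool_rot"];a=[float(x) for x in sys.argv[1:]]
    for i in range(0,len(a),6): print(rel(p,r,a[i:i+3],a[i+3:i+6]).tolist())
E
python3 -c "
from go import rel
print(rel([.225,.61,.2],[180,0,159.79],[.42,.3,.26],[180,0,125]))
print(rel([.42,.3,.26],[180,0,125],[.573,-.005,.26],[180,0,90]))"
```

```text
[-0.967  -0.7452 -0.2     0.     -0.      0.1933]
[-1.1253 -0.1654 -0.      0.     -0.      0.1944]
```

Call:
{"api": "servo_tool", "payload": {
  "series": [
    [[-0.967,-0.745,-0.2,0,0,0.193,1],[-0.967,-0.745,-0.2,0,0,0.193,1],[-0.967,-0.745,-0.2,0,0,0.193,1],[-0.967,-0.745,-0.2,0,0,0.193,1],[-0.967,-0.745,-0.2,0,0,0.193,1],[-0.967,-0.745,-0.2,0,0,0.193,1],[-0.967,-0.745,-0.2,0,0,0.193,1],[-0.967,-0.745,-0.2,0,0,0.193,1],[-0.967,-0.745,-0.2,0,0,0.193,1],[-0.967,-0.745,-0.2,0,0,0.193,1],[-0.967,-0.745,-0.2,0,0,0.193,1]]
  ],
  "grip_force": 20
}}

```text
time_s: 1.02
tool_pos: [0.4212, 0.2976, 0.2605]
tool_rot: [179.9, -0.0, 124.7]
force: [-0.4, 1.0, 0.1]
grip_width: 0.0868
grasp_force: 0.0
```

```bash
python3 - <<'E'
from cell import *
from h import *
from go import rel
o=get_obs();c=eyes.read_camera("wrist");print(o["time_s"],o["tool_pos"],o["tool_rot"],o["force"],c["mount"],c["fx"])
print(rel(o["tool_pos"],o["tool_rot"],[.573,.0,.26],[180,0,90]))
P=cloud(c,o);ok=P[...,2]>.105
ok&=P[...,2]<.13
p=P[ok];print(len(p),np.nanpercentile(p[:,0:2],[0,50,100],axis=0))
cv2.imwrite("pics/w0.png",c["frame"][:,:,::-1])
E
```

```text
1.0167 [0.4212196  0.29763524 0.26048665] [ 1.79947006e+02 -1.09823169e-02  1.24714842e+02] [-0.39687836  0.99610813  0.06503172] [[ 7.48920204e-04 -9.53270667e-01 -3.02116657e-01  8.33796889e-02]
 [ 9.99999682e-01  7.96815592e-04 -3.52875765e-05 -6.72681663e-04]
 [ 2.74369874e-04 -3.02116534e-01  9.53270961e-01 -1.83328604e-01]
 [ 0.00000000e+00  0.00000000e+00  0.00000000e+00  1.00000000e+00]] 352.31837879090295
[-1.1036e+00 -1.4910e-01  1.3000e-03  3.0000e-04 -1.0000e-04  1.9290e-01]
321 [[0.60654225 0.17917578]
 [0.61099574 0.20070195]
 [0.61990745 0.22436537]]
```

Call:
{"api": "servo_tool", "payload": {
  "series": [
    [[-1,-0.149,0,0,0,0.193,1],[-1,-0.149,0,0,0,0.193,1],[-1,-0.149,0,0,0,0.193,1],[-1,-0.149,0,0,0,0.193,1],[-1,-0.149,0,0,0,0.193,1],[-1,-0.149,0,0,0,0.193,1],[-1,-0.149,0,0,0,0.193,1],[-1,-0.149,0,0,0,0.193,1],[-1,-0.149,0,0,0,0.193,1],[-1,-0.149,0,0,0,0.193,1]]
  ]
}}

```text
time_s: 1.9
tool_pos: [0.555, 0.0304, 0.2592]
tool_rot: [-179.9, -0.0, 90.4]
force: [-0.1, 1.0, 0.1]
grip_width: 0.0872
grasp_force: 0.0
```

```bash
python3 - <<'E'
from cell import *
from h import *
from go import rel
import pickle
o=get_obs();c=eyes.read_camera("wrist");print(o["time_s"],o["tool_pos"],o["tool_rot"],o["force"])
pickle.dump((o,c),open("w1.pkl","wb"))
P=cloud(c,o);hsv=cv2.cvtColor(c["frame"],cv2.COLOR_RGB2HSV)
k=(cv2.inRange(hsv,(18,100,70),(38,255,255))>0)
near=k&(np.hypot(P[...,0]-.573,P[...,1]+.005)<.04)
p=P[near];z=p[:,2];print(len(p),np.percentile(z,[1,5,50,95,99]).round(4))
t=p[z>.052];print("legtops",len(t),rect(t),t.mean(0),np.percentile(t[:,0],[1,99]),np.percentile(t[:,1],[1,99]), t[:,2].max())
cv2.imwrite("pics/w1.png",c["frame"][:,:,::-1])
E
```

```text
1.9 [0.55503806 0.03037048 0.25920683] [-1.79906727e+02 -2.59659891e-02  9.03760443e+01] [-0.06545232  1.02384874  0.06923915]
765 [0.0165 0.0193 0.0212 0.0571 0.0579]
legtops 168 (array([580.6,  -1.1]), array([46.1, 39.9]), 0.5) [ 0.57622142 -0.00611367  0.05804332] [0.55747047 0.59258469] [-0.02102056  0.00826473] 0.3373054847173226
```

View pics/w1.png

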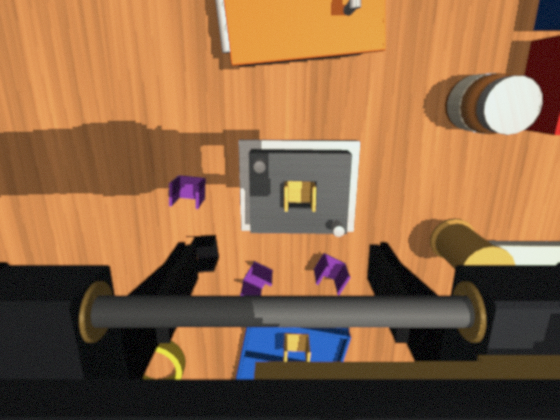

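Wrist view: the keeper is at (300,195) with its legs to the left and right (the closing direction). The fingers will straddle it cleanly, and the purple brackets at (187,190), (257,280) and (332,270) are clear of the die.

```bash
python3 - <<'E'
import pickle
from h import *
from go import rel
o,c=pickle.load(open("w1.pkl","rb"));P=cloud(c,o);hsv=cv2.cvtColor(c["frame"],cv2.COLOR_RGB2HSV)
q=P[130:250,230:370].reshape(-1,3)
d=q[(q[:,2]>.033)&(q[:,2]<.046)];print("die",len(d),np.median(d[:,2]),rect(d),np.percentile(d[:,:2],[.5,99.5],axis=0))
k=cv2.inRange(hsv,(18,100,70),(38,255,255))[130:250,230:370].ravel()>0
t=q[k&(q[:,2]>.052)&(q[:,2]<.062)];print(len(t),rect(t),np.median(t[:,2]))
b=q[k&(q[:,2]<.03)];print("base z",np.median(b[:,2]))
b=P[300:301];print("bench",np.nanmedian(P[20:120,20:200,2]))
pin=q[(q[:,2]>.055)&(q[:,2]<.068)&~k];print("pins",np.median(pin[:,2]),[np.median(pin[(s*(pin[:,1]+.005))>0],0) for s in(1,-1)])
E
```

```text
die 7045 0.03870952482293283 (array([574.8,  -6.9]), array([100.8, 120.2]), 90.0) [[ 0.51527112 -0.05607722]
 [ 0.63437928  0.04319264]]
167 (array([575.3,  -6.4]), array([35.4, 29.5]), 0.5) 0.05652060877614645
base z 0.020648512700595534
bench -0.0009605279097564534
pins 0.06030545188236941 [array([0.52937096, 0.03159434, 0.06038948]), array([ 0.62013459, -0.04328284,  0.06020838])]
```

Call:
{"api": "servo_tool", "payload": {
  "series": [
    [[-0.123,0.067,0.1,0,0,0.002,1],[-0.123,0.067,0.2,0,0,0.002,1],[-0.123,0.067,0.3,0,0,0.002,1],[-0.123,0.067,0.4,0,0,0.002,1],[-0.123,0.067,0.5,0,0,0.002,1],[-0.123,0.067,0.53,0,0,0.002,1],[-0.123,0.067,0.53,0,0,0.002,1],[-0.123,0.067,0.53,0,0,0.002,1],[-0.123,0.067,0.53,0,0,0.002,1]]
  ]
}}

```text
time_s: 2.7
tool_pos: [0.5771, -0.007, 0.1032]
tool_rot: [179.8, -0.0, 90.0]
force: [-0.8, -0.5, -0.4]
grip_width: 0.0867
grasp_force: 0.0
```

```bash
python3 go.py .575 -.0065 .0435 180 0 90; python3 -c "
from cell import *;o=get_obs();print(o['tool_pos'],o['tool_rot'],o['force'])"
```

```text
[0.0014, -0.0078, 0.1989, 0.0011, -0.0003, 0.0002]
[ 0.57713999 -0.00696362  0.10318731] [ 1.79809875e+02 -4.52460543e-02  9.00371780e+01] [-0.77064249 -0.48328596 -0.39455532]
```

Call:
{"api": "servo_tool", "payload": {
  "series": [
    [[0,-0.005,0.06,0,0,0,1],[0,-0.005,0.12,0,0,0,1],[0,-0.005,0.16,0,0,0,1],[0,-0.005,0.18,0,0,0,1],[0,-0.005,0.19,0,0,0,1],[0,-0.005,0.19,0,0,0,1],[0,-0.005,0.19,0,0,0,1],[0,-0.005,0.19,0,0,0,1]]
  ]
}}

```text
time_s: 3.37
tool_pos: [0.575, -0.008, 0.0451]
tool_rot: [179.9, -0.0, 89.9]
force: [0.2, -0.4, -0.2]
grip_width: 0.0871
grasp_force: 0.0
```

```bash
python3 go.py .575 -.0065 .0435 180 0 90; python3 - <<'E'
from cell import *
from h import *
o=get_obs();print(o['tool_pos'],o['tool_rot'],o['force'])
o=get_obs();c=eyes.read_camera("wrist")
for i in range(3):
  eyes.read_camera("wrist");print(get_obs()["tool_pos"])
cv2.imwrite("pics/w2.png",c["frame"][:,:,::-1])
E
```

```text
[0.0052, -0.0, 0.0053, 0.0006, -0.0001, -0.0003]
[ 0.57499605 -0.00804699  0.04509933] [ 1.79896385e+02 -1.71113564e-02  8.99449762e+01] [ 0.1624315  -0.35036378 -0.1705259 ]
[ 0.57476176 -0.00803526  0.04486606]
[ 0.57459541 -0.00800194  0.04469397]
[ 0.57449686 -0.00801689  0.04456511]
```

View pics/w2.png

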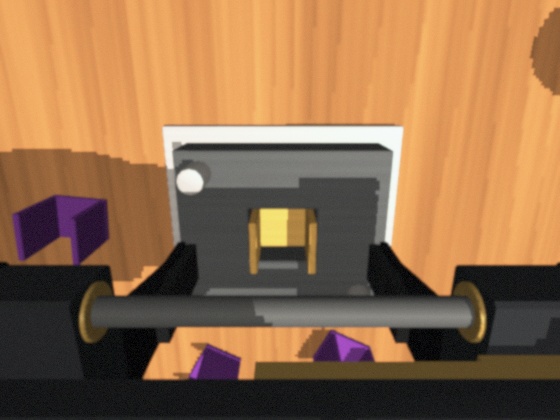

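The keeper at (282,240) is centred between the fingers, so I'll close.

Call:
{"api": "servo_tool", "payload": {
  "series": [
    [[0.004,0,0.003,0,0,0,0.6],[0.004,0,0.003,0,0,0,0.42],[0.004,0,0.003,0,0,0,0.3],[0.004,0,0.003,0,0,0,0.3],[0.004,0,0.003,0,0,0,0.3],[0.004,0,0.003,0,0,0,0.3],[0.004,0,0.003,0,0,0,0.3],[0.004,0,0.003,0,0,0,0.3],[0.004,0,0.003,0,0,0,0.3],[0.004,0,0.003,0,0,0,0.3]]
  ],
  "grip_force": 25
}}

```text
time_s: 4.4
tool_pos: [0.5741, -0.0068, 0.0432]
tool_rot: [180.0, -0.0, 89.9]
force: [-0.9, -0.5, -0.2]
grip_width: 0.0304
grasp_force: 0.0
```

The width reads 30 mm with no pad force, which isn't what a 36 mm keeper should give. I'll look before lifting.

```bash
python3 - <<'E'
from cell import *
from h import *
o=get_obs();print(o['grip_width'],o['grasp_force'],o['tool_pos'])
c=eyes.read_camera("wrist");o=get_obs();print(o['grip_width'],o['grasp_force'])
s=eyes.read_camera("scene");f=cv2.resize(s["frame"][200:260,240:320],(560,420),interpolation=cv2.INTER_CUBIC)
w=c["frame"][130:400,140:420];w=cv2.resize(w,(400,386))
g=np.zeros((420,790,3),np.uint8);g[:386,:400]=w;g[:420,400:]=cv2.resize(f,(390,420));cv2.imwrite("pics/w3.png",g[:,:,::-1])
E
```

```text
0.030441846774646692 0.0 [ 0.57412063 -0.0068409   0.04316827]
0.028430029108916958 0.0
```

View pics/w3.png

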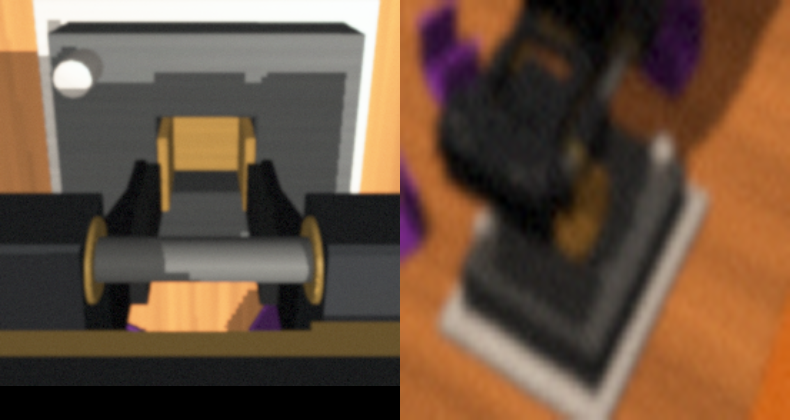

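```bash
python3 - <<'E'
from cell import *
from h import *
o=get_obs();c=eyes.read_camera("wrist");print(o['grip_width'],o['grasp_force'],o['force'],o['tool_pos'])
P=cloud(c,o);hsv=cv2.cvtColor(c["frame"],cv2.COLOR_RGB2HSV);k=cv2.inRange(hsv,(18,100,70),(38,255,255))>0
near=np.hypot(P[...,0]-.575,P[...,1]+.0065)<.06
t=P[k&near&(P[...,2]>.05)&(P[...,2]<.065)];print("legs",len(t),rect(t),t[:,2].max())
q=P[near&~k&(P[...,2]>.044)]
for z0 in np.arange(.044,.13,.008):
    a=q[(q[:,2]>=z0)&(q[:,2]<z0+.008)];
    L=a[a[:,0]<.575];Rr=a[a[:,0]>.575]
    print(z0.round(3),len(L),len(Rr),[ (np.percentile(b[:,0],[0,2,98,100]).round(4),np.percentile(b[:,1],[2,98]).round(4)) for b in(L,Rr) if len(b)])
E
```

```text
0.02745657943438317 0.0 [-0.49216497 -0.01547902 -0.41356535] [ 0.57414263 -0.00685591  0.04317558]
legs 432 (array([575. ,  -5.2]), array([35.8, 29.1]), 2.3) 0.06473479393133702
0.044 74 15 [(array([0.5332, 0.5333, 0.5608, 0.5608]), array([-0.0191,  0.0364])), (array([0.5888, 0.5888, 0.5918, 0.5926]), array([-0.0207,  0.0078]))]
0.052 151 13 [(array([0.5274, 0.5286, 0.5606, 0.5609]), array([-0.0198,  0.0364])), (array([0.5889, 0.5889, 0.5926, 0.5926]), array([-0.0014,  0.0081]))]
0.06 292 77 [(array([0.5254, 0.5261, 0.5586, 0.56  ]), array([0.0018, 0.0352])), (array([0.5877, 0.5877, 0.5961, 0.5964]), array([-0.0104,  0.0037]))]
0.068 175 192 [(array([0.5511, 0.5514, 0.5601, 0.5602]), array([-0.0156,  0.0037])), (array([0.5876, 0.5877, 0.5963, 0.5966]), array([-0.0164,  0.0038]))]
0.076 210 205 [(array([0.5512, 0.5515, 0.5602, 0.5602]), array([-0.0155,  0.0038])), (array([0.5876, 0.5876, 0.5963, 0.5966]), array([-0.0149,  0.0039]))]
0.084 292 295 [(array([0.5502, 0.5509, 0.5601, 0.5602]), array([-0.0105,  0.0038])), (array([0.5876, 0.5876, 0.5967, 0.5975]), array([-0.0108,  0.0038]))]
0.092 260 262 [(array([0.5481, 0.5492, 0.5594, 0.5597]), array([-0.006 ,  0.0039])), (array([0.5879, 0.5884, 0.5987, 0.5993]), array([-0.0064,  0.0038]))]
0.1 348 344 [(array([0.5481, 0.5487, 0.5601, 0.5602]), array([-0.0012,  0.004 ])), (array([0.5876, 0.5877, 0.5992, 0.5997]), array([-0.0012,  0.004 ]))]
0.108 394 389 [(array([0.5493, 0.5501, 0.5601, 0.5603]), array([-0.0176,  0.004 ])), (array([0.5875, 0.5877, 0.5974, 0.5982]), array([-0.0174,  0.004 ]))]
0.116 118 115 [(array([0.555 , 0.5551, 0.5555, 0.5556]), array([-0.0185, -0.004 ])), (array([0.5922, 0.5923, 0.5926, 0.5927]), array([-0.0181, -0.0036]))]
0.124 146 149 [(array([0.5551, 0.5552, 0.5555, 0.5556]), array([-0.0139,  0.0019])), (array([0.5922, 0.5923, 0.5927, 0.5928]), array([-0.0141,  0.003 ]))]
```

The depth data shows the finger material ending near z≈0.061, above the leg tops at 0.058. The fingers closed over the keeper without touching it. I'll pin down the real tip height against the reported TCP.

```bash
python3 - <<'E'
from cell import *
from h import *
o=get_obs();c=eyes.read_camera("wrist");P=cloud(c,o);print(o["tool_pos"],o["grip_width"])
hsv=cv2.cvtColor(c["frame"],cv2.COLOR_RGB2HSV)
x,y,z=P[...,0],P[...,1],P[...,2]
for n,a,b in(("R",.594,.5965),("L",.5515,.554)):
    m=(x>a)&(x<b)&(y>-.02)&(y<.006)&(z>.044)&(z<.11)
    zz=np.sort(z[m]);print(n,len(zz),zz[:12].round(4), hsv[m][:5].tolist())
m=(x>.59)&(x<.6)&(y>.001)&(y<.006)&(z>.03); v,u=np.nonzero(m);print(u.min(),u.max(),v.min(),v.max())
for r in range(225,262,2): print(r,z[r,313:332:3].round(3),y[r,322].round(3))
E
```

```text
[ 0.57412197 -0.00683578  0.0431895 ] 0.026955524878642393
R 268 [0.0642 0.0642 0.0644 0.0645 0.0651 0.0657 0.0658 0.0663 0.0664 0.0666
 0.0667 0.0671] [[40, 23, 33], [113, 28, 37], [135, 12, 43], [0, 0, 50], [135, 28, 18]]
L 289 [0.0643 0.0645 0.0653 0.0654 0.0659 0.0662 0.0663 0.0665 0.0667 0.0669
 0.0671 0.0676] [[80, 18, 43], [40, 20, 39], [110, 25, 31], [60, 8, 32], [150, 7, 37]]
314 350 216 361
225 [0.054 0.054 0.039 0.038 0.038 0.038 0.039] 0.002
227 [0.056 0.056 0.038 0.039 0.04  0.038 0.039] 0.001
229 [0.058 0.057 0.038 0.038 0.038 0.038 0.039] -0.0
231 [0.058 0.056 0.038 0.039 0.039 0.038 0.039] -0.001
233 [0.057 0.057 0.037 0.039 0.04  0.038 0.039] -0.003
235 [0.057 0.057 0.037 0.038 0.039 0.039 0.039] -0.004
237 [0.057 0.056 0.038 0.038 0.039 0.038 0.039] -0.005
239 [0.056 0.056 0.039 0.038 0.038 0.038 0.038] -0.007
241 [0.057 0.057 0.039 0.039 0.039 0.04  0.039] -0.008
243 [0.057 0.056 0.038 0.067 0.066 0.039 0.038] 0.004
245 [0.064 0.065 0.065 0.068 0.069 0.069 0.038] 0.003
247 [0.067 0.068 0.067 0.07  0.07  0.071   nan] 0.003
249 [0.071 0.069 0.069 0.073 0.073 0.072 0.04 ] 0.004
251 [0.072 0.071 0.071 0.075 0.075 0.075 0.039] 0.003
253 [0.074 0.075 0.075 0.078 0.078 0.077 0.039] 0.004
255 [0.075 0.076 0.076 0.078 0.08  0.079 0.08 ] 0.003
257 [0.079 0.079 0.079 0.078 0.081 0.082 0.082] 0.002
259 [0.08  0.08  0.08  0.081 0.083 0.084 0.084] 0.002
261 [0.082 0.083 0.081 0.083 0.084 0.085 0.086] 0.002
```

The tips end at z≈0.064 in the same camera frame where the die top is 0.0385 and the leg tops 0.057. That puts them about 21 mm behind the reported TCP. I'll reopen, lower 20 mm and re-grip, using the tip as seen rather than the nominal one.

Call:
{"api": "servo_tool", "payload": {
  "series": [
    [[0,0.002,0,0,0,0,0.8],[0,0.002,0,0,0,0,0.8],[0,0.002,0,0,0,0,0.8],[0,0.002,0,0,0,0,0.8],[0,0.002,0,0,0,0,0.8],[0,0.002,0,0,0,0,0.8],[0,0.002,0,0,0,0,0.8],[0,0.002,0,0,0,0,0.8],[0,0.002,0.01,0,0,0,0.8],[0,0.002,0.025,0,0,0,0.8],[0,0.002,0.035,0,0,0,0.8],[0,0.002,0.035,0,0,0,0.8]]
  ]
}}

```text
time_s: 5.6
tool_pos: [0.5739, -0.0068, 0.0316]
tool_rot: [-179.9, 0.0, 90.0]
force: [0.5, 0.4, -0.6]
grip_width: 0.0697
grasp_force: 0.0
```

Call:
{"api": "servo_tool", "payload": {
  "series": [
    [[0,0,0.01,0,0,0,0.8],[0,0,0.02,0,0,0,0.8],[0,0,0.03,0,0,0,0.8],[0,0,0.03,0,0,0,0.8]]
  ]
}}

```text
time_s: 5.93
tool_pos: [0.5742, -0.0068, 0.0229]
tool_rot: [-179.9, 0.0, 90.0]
force: [-0.1, -0.1, 0.4]
grip_width: 0.0699
grasp_force: 0.0
```

```bash
python3 - <<'E'
from cell import *
from h import *
o=get_obs();c=eyes.read_camera("wrist");P=cloud(c,o);print(o["tool_pos"],o["grip_width"],o["force"])
x,y,z=P[...,0],P[...,1],P[...,2];tx=o["tool_pos"][0];g=o["grip_width"]/2
for s in(1,-1):
    m=(s*(x-tx)>g-.001)&(s*(x-tx)<g+.012)&(y>-.02)&(y<.006)&(z>.0425)&(z<.08);print(np.sort(z[m])[:10].round(4), np.percentile(x[m],[2,98]).round(4))
E
```

```text
[ 0.57417666 -0.00683648  0.0228827 ] 0.069921636828895 [-0.06587434 -0.14084382  0.44816327]
[0.0433 0.0433 0.0438 0.0439 0.0439 0.0439 0.044  0.044  0.0441 0.0442] [0.6086 0.6187]
[0.0434 0.0438 0.0439 0.0439 0.044  0.0442 0.0443 0.0444 0.0444 0.0444] [0.5294 0.5393]
```

Call:
{"api": "servo_tool", "payload": {
  "series": [
    [[0,0.002,0,0,0,0,0.6],[0,0.002,0,0,0,0,0.45],[0,0.002,0,0,0,0,0.3],[0,0.002,0,0,0,0,0.3],[0,0.002,0,0,0,0,0.3],[0,0.002,0,0,0,0,0.3],[0,0.002,0,0,0,0,0.3],[0,0.002,0,0,0,0,0.3],[0,0.002,0,0,0,0,0.3]]
  ],
  "grip_force": 25
}}

```text
time_s: 6.73
tool_pos: [0.5753, -0.0068, 0.0238]
tool_rot: [180.0, -0.0, 89.9]
force: [-0.3, 0.1, 0.1]
grip_width: 0.0357
grasp_force: 25.0
```

Call:
{"api": "servo_tool", "payload": {
  "series": [
    [[0,0,-0.02,0,0,0,0.3],[0,0,-0.05,0,0,0,0.3],[0,0,-0.08,0,0,0,0.3],[0,0,-0.12,0,0,0,0.3],[0,0,-0.17,0,0,0,0.3],[0,0,-0.23,0,0,0,0.3],[0,0,-0.3,0,0,0,0.3],[0,0,-0.35,0,0,0,0.3],[0,0,-0.4,0,0,0,0.3],[0,0,-0.4,0,0,0,0.3]]
  ]
}}

```text
time_s: 7.57
tool_pos: [0.5779, -0.007, 0.1482]
tool_rot: [179.6, -0.1, 89.9]
force: [0.9, -0.6, -0.4]
grip_width: 0.0357
grasp_force: 25.0
```

```bash
python3 - <<'E'
from cell import *
from h import *
import pickle
o=get_obs();c=eyes.read_camera("wrist");P=cloud(c,o);print(o["tool_pos"],o["tool_rot"],o["grip_width"],o["grasp_force"],o["force"])
hsv=cv2.cvtColor(c["frame"],cv2.COLOR_RGB2HSV);k=cv2.inRange(hsv,(18,90,50),(38,255,255))>0
t=P[k&(np.hypot(P[...,0]-.575,P[...,1]+.0065)<.05)&(P[...,2]>.09)];print("keeper",len(t),np.percentile(t,[1,50,99],axis=0).round(4))
# tray from top camera: rim only, stored image
d=pickle.load(open("cams.pkl","rb"))["top"];Q=cloud(d);h=cv2.cvtColor(d["frame"],cv2.COLOR_RGB2HSV)
b=(cv2.inRange(h,(100,120,40),(125,255,255))>0);b[:165]=0;b[245:]=0;b[:,:325]=0
for zz in((.014,.03),(-.01,.03)):
    s=Q[b&(Q[...,2]>zz[0])&(Q[...,2]<zz[1])];print(len(s),rect(s))
v,u=np.nonzero(b);r=cv2.minAreaRect(np.c_[u,v].astype(np.float32));print(rect(plane(d,cv2.boxPoints(r),.022)))
E
```

```text
[ 0.57787324 -0.00702579  0.14823958] [ 1.79589041e+02 -7.26800992e-02  8.99311551e+01] 0.03571663060642392 24.999001622200012 [ 0.93308301 -0.62988365 -0.39170693]
keeper 11690 [[ 0.546  -0.0189  0.144 ]
 [ 0.5819  0.0156  0.2649]
 [ 0.6186  0.0281  0.2706]]
433 (array([ 569. , -275.7]), array([139.7, 150.2]), 78.5)
2191 (array([ 568.8, -277.2]), array([142.6, 150.1]), 78.7)
(array([ 567. , -276.5]), array([141.2, 155.6]), 78.6)
```

Call:
{"api": "servo_tool", "payload": {
  "series": [
    [[-0.05,0,0,0,0,0,0.3],[-0.14,-0.01,0,0,0,0.01,0.3],[-0.24,-0.02,0,0,0,0.02,0.3],[-0.34,-0.02,0,0,0,0.03,0.3],[-0.44,-0.03,0,0,0,0.04,0.3],[-0.54,-0.03,0,0,0,0.05,0.3],[-0.64,-0.04,0,0,0,0.063,0.3],[-0.74,-0.04,0,0,0,0.063,0.3],[-0.84,-0.05,0,0,0,0.063,0.3],[-0.92,-0.05,0,0,0,0.063,0.3],[-0.97,-0.05,0,0,0,0.063,0.3],[-1,-0.05,0,0,0,0.063,0.3]]
  ]
}}

```text
time_s: 8.62
tool_pos: [0.5584, -0.3097, 0.1427]
tool_rot: [-179.9, 0.1, 78.4]
force: [-0.8, -0.3, -1.9]
grip_width: 0.036
grasp_force: 25.0
```

```bash
python3 - <<'E'
from cell import *
from h import *
from go import rel
for i in range(3): eyes.read_camera("top")
o=get_obs();c=eyes.read_camera("wrist");P=cloud(c,o);print(o["tool_pos"],o["tool_rot"],o["grip_width"],o["grasp_force"],o["force"])
h=cv2.cvtColor(c["frame"],cv2.COLOR_RGB2HSV);b=(cv2.inRange(h,(100,120,30),(125,255,255))>0)&(P[...,2]<.05)
s=P[b];f=s[s[:,2]<.012];r=s[s[:,2]>.015];print(len(f),len(r),np.median(f[:,2]),rect(s))
import math
a=math.radians(-11.4);U=np.array([[math.cos(a),math.sin(a)],[-math.sin(a),math.cos(a)]])
l=(s[:,:2]-[.569,-.276])@U.T;fl=(f[:,:2]-[.569,-.276])@U.T;rl=(r[:,:2]-[.569,-.276])@U.T
print("tray frame extents",np.percentile(l,[.3,99.7],axis=0).round(4))
hh,e=np.histogram(rl[:,1],np.arange(-.08,.08,.004));print([(round(x,3),int(n)) for x,n in zip(e,hh)])
print(rel(o["tool_pos"],o["tool_rot"],[.5623,-.3093,.03],[180,0,78.6]))
cv2.imwrite("pics/w4.png",c["frame"][:,:,::-1])
E
```

```text
[ 0.55957556 -0.30654586  0.14289315] [-1.79921991e+02 -3.61607162e-02  7.85584883e+01] 0.03557044941401199 24.9990713596344 [ 0.16941162  1.33963035 -1.30291337]
19511 4130 0.0038096340583846366 (array([ 567.1, -277.4]), array([137.5, 148.4]), 78.6)
tray frame extents [[-0.0749 -0.0691]
 [ 0.0719  0.067 ]]
[(np.float64(-0.08), 0), (np.float64(-0.076), 0), (np.float64(-0.072), 182), (np.float64(-0.068), 239), (np.float64(-0.064), 46), (np.float64(-0.06), 46), (np.float64(-0.056), 41), (np.float64(-0.052), 41), (np.float64(-0.048), 49), (np.float64(-0.044), 48), (np.float64(-0.04), 47), (np.float64(-0.036), 44), (np.float64(-0.032), 53), (np.float64(-0.028), 49), (np.float64(-0.024), 44), (np.float64(-0.02), 52), (np.float64(-0.016), 52), (np.float64(-0.012), 53), (np.float64(-0.008), 119), (np.float64(-0.004), 771), (np.float64(0.0), 208), (np.float64(0.004), 58), (np.float64(0.008), 53), (np.float64(0.012), 54), (np.float64(0.016), 61), (np.float64(0.02), 58), (np.float64(0.024), 54), (np.float64(0.028), 58), (np.float64(0.032), 54), (np.float64(0.036), 62), (np.float64(0.04), 64), (np.float64(0.044), 58), (np.float64(0.048), 64), (np.float64(0.052), 61), (np.float64(0.056), 67), (np.float64(0.06), 407), (np.float64(0.064), 713), (np.float64(0.068), 0), (np.float64(0.072), 0)]
[-7.400e-03  1.120e-02  3.763e-01 -4.000e-04 -2.000e-04 -2.000e-04]
```

View pics/w4.png

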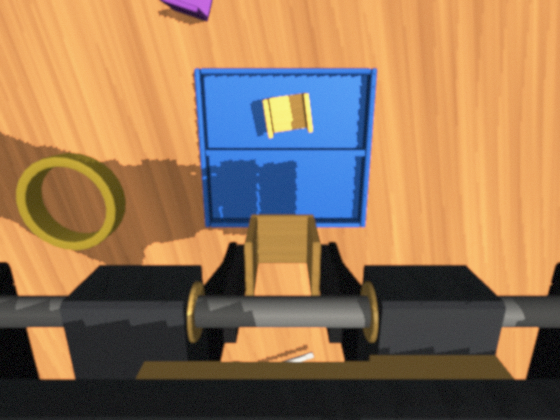

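Wrist view: the keeper is held legs up at (283,245) and lined up with the tray. The tray's dividing wall is at row 150 and the finished bracket at (288,115) is in the other half, so I can lower into the empty half.

Call:
{"api": "servo_tool", "payload": {
  "series": [
    [[-0.01,0.007,0.06,0,0,0,0.3],[-0.01,0.007,0.13,0,0,0,0.3],[-0.01,0.007,0.2,0,0,0,0.3],[-0.01,0.007,0.27,0,0,0,0.3],[-0.01,0.007,0.32,0,0,0,0.3],[-0.01,0.007,0.36,0,0,0,0.3],[-0.01,0.007,0.39,0,0,0,0.3],[-0.01,0.007,0.41,0,0,0,0.3],[-0.01,0.007,0.41,0,0,0,0.3],[-0.01,0.007,0.41,0,0,0,0.3],[-0.01,0.007,0.41,0,0,0,0.3]]
  ]
}}

```text
time_s: 9.73
tool_pos: [0.5622, -0.3106, 0.0217]
tool_rot: [179.9, 0.0, 78.6]
force: [-0.2, 0.1, -1.4]
grip_width: 0.0355
grasp_force: 25.0
```

Contact is expected around TCP z 0.0105, so I'll creep down in small rows.

Call:
{"api": "servo_tool", "payload": {
  "series": [
    [[0,0,0.008,0,0,0,0.3],[0,0,0.016,0,0,0,0.3],[0,0,0.024,0,0,0,0.3],[0,0,0.028,0,0,0,0.3],[0,0,0.03,0,0,0,0.3],[0,0,0.03,0,0,0,0.3],[0,0,0.03,0,0,0,0.3]]
  ]
}}

```text
time_s: 10.32
tool_pos: [0.5615, -0.3102, 0.0116]
tool_rot: [-180.0, -0.0, 78.6]
force: [-0.6, -0.1, -1.6]
grip_width: 0.0358
grasp_force: 25.0
```

Call:
{"api": "servo_tool", "payload": {
  "series": [
    [[0,0,0.003,0,0,0,0.3],[0,0,0.005,0,0,0,0.3],[0,0,0.005,0,0,0,0.3],[0,0,0.005,0,0,0,0.3]]
  ]
}}

```text
time_s: 10.65
tool_pos: [0.5617, -0.3103, 0.0107]
tool_rot: [180.0, -0.0, 78.6]
force: [-1.4, 1.0, 4.4]
grip_width: 0.0359
grasp_force: 25.0
```

Fz rose from −1.6 to +4.4 N, so it has touched down. I'll release gently and then rise.

Call:
{"api": "servo_tool", "payload": {
  "series": [
    [[0,0,0,0,0,0,0.43],[0,0,0,0,0,0,0.48],[0,0,0,0,0,0,0.55],[0,0,0,0,0,0,0.65],[0,0,0,0,0,0,0.65],[0,0,-0.02,0,0,0,0.65],[0,0,-0.08,0,0,0,0.65],[0,0,-0.18,0,0,0,0.65],[0,0,-0.3,0,0,0,0.65],[0,0,-0.42,0,0,0,0.65],[0,0,-0.54,0,0,0,0.65],[0,0,-0.64,0,0,0,0.65]]
  ]
}}

```text
time_s: 11.65
tool_pos: [0.5618, -0.3107, 0.2056]
tool_rot: [179.8, 0.0, 78.6]
force: [-0.2, -0.3, -0.2]
grip_width: 0.0565
grasp_force: 0.0
```

```bash
python3 - <<'E'
from cell import *
from h import *
o=get_obs();c=eyes.read_camera("wrist");P=cloud(c,o);print(o["tool_pos"],o["tool_rot"],o["grip_width"],o["force"])
h=cv2.cvtColor(c["frame"],cv2.COLOR_RGB2HSV);k=cv2.inRange(h,(18,90,50),(38,255,255))>0
k&=(np.hypot(P[...,0]-.5615,P[...,1]+.31)<.035)&(P[...,2]<.06)
s=P[k];t=s[s[:,2]>.036];print(len(s),len(t),np.percentile(s[:,2],[2,50,98]).round(4),rect(t) if len(t)>4 else 0)
cv2.imwrite("pics/w5.png",c["frame"][:,:,::-1])
E
```

```text
[ 0.56176398 -0.31071916  0.20559764] [1.79847174e+02 2.22989718e-02 7.85824292e+01] 0.056456557222765956 [-0.20658379 -0.32887816 -0.23507222]
838 166 [0.0063 0.0082 0.0446] (array([ 561.4, -309.4]), array([28. , 33.5]), 78.0)
```

The keeper stands upright in the empty half: legs at z≈0.045, base at 0.008, centre (561,−309) mm. Next is the lid.

```bash
python3 -c "
from go import rel
print(rel([.5618,-.3107,.2056],[180,0,78.6],[.59,-.02,.25],[180,0,87]))
print(rel([.59,-.02,.25],[180,0,87],[.605,.265,.25],[180,0,95.8]))"
```

```text
[ 0.9685 -0.0994 -0.148   0.      0.     -0.0467]
[ 9.513e-01  2.000e-04  0.000e+00  0.000e+00  0.000e+00 -4.890e-02]
```

Call:
{"api": "servo_tool", "payload": {
  "series": [
    [[0.1,-0.01,-0.05,0,0,0,1],[0.22,-0.02,-0.1,0,0,-0.01,1],[0.35,-0.03,-0.148,0,0,-0.02,1],[0.48,-0.05,-0.148,0,0,-0.03,1],[0.6,-0.06,-0.148,0,0,-0.04,1],[0.72,-0.08,-0.148,0,0,-0.047,1],[0.84,-0.09,-0.148,0,0,-0.047,1],[0.968,-0.1,-0.148,0,0,-0.047,1],[0.968,-0.1,-0.148,0,0,-0.047,1]]
  ]
}}

```text
time_s: 12.45
tool_pos: [0.5901, -0.0081, 0.2462]
tool_rot: [-180.0, -0.3, 87.8]
force: [0.1, 2.4, 0.4]
grip_width: 0.0868
grasp_force: 0.0
```

Call:
{"api": "servo_tool", "payload": {
  "series": [
    [[0.12,0,0,0,0,-0.01,1],[0.24,0,0,0,0,-0.02,1],[0.36,0,0,0,0,-0.03,1],[0.48,0,0,0,0,-0.04,1],[0.6,0,0,0,0,-0.049,1],[0.72,0,0,0,0,-0.049,1],[0.82,0,0,0,0,-0.049,1],[0.9,0,0,0,0,-0.049,1],[0.95,0,0,0,0,-0.049,1],[0.95,0,0,0,0,-0.049,1],[0.95,0,0,0,0,-0.049,1]]
  ]
}}

```text
time_s: 13.37
tool_pos: [0.6041, 0.2642, 0.2463]
tool_rot: [-180.0, 0.1, 95.9]
force: [-0.2, -1.1, 0.5]
grip_width: 0.0869
grasp_force: 0.0
```

```bash
python3 - <<'E'
from cell import *
from h import *
import pickle
for i in range(2): eyes.read_camera("wrist")
o=get_obs();c=eyes.read_camera("wrist");P=cloud(c,o);print(o["time_s"],o["tool_pos"],o["tool_rot"],o["grip_width"],o["force"])
pickle.dump((o,c),open("w6.pkl","wb"))
h=cv2.cvtColor(c["frame"],cv2.COLOR_RGB2HSV)
n=(np.hypot(P[...,0]-.611,P[...,1]-.236)<.08)
b=P[n&(P[...,2]>.1)&(P[...,2]<.125)];print("bar",len(b),rect(b),np.percentile(b[:,2],[5,50,99]).round(4),np.percentile(b[:,1],[.5,99.5]))
l=P[cv2.inRange(h,(5,150,80),(20,255,255)).astype(bool)&(P[...,2]>.068)&(P[...,2]<.086)];print("lid",len(l),rect(l),np.median(l[:,2]))
cv2.imwrite("pics/w6.png",c["frame"][:,:,::-1])
E
```

```text
13.4667 [0.60479098 0.26192584 0.24688026] [1.79973360e+02 8.57336221e-02 9.56913211e+01] 0.0872356247354109 [-1.12478699 -0.12831069 -0.22480526]
bar 1179 (array([609.9, 234.1]), array([  9.9, 109.8]), 5.6) [0.1086 0.1124 0.1146] [0.18033294 0.28874515]
lid 20943 (array([570.3, 230.6]), array([149.4, 175.2]), 5.6) 0.07660218031733662
```

View pics/w6.png

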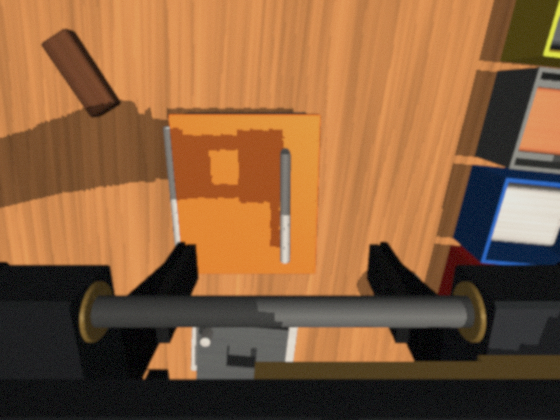

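Wrist view: the bar runs from (286,150) to (286,262) on the lid, and the hinge is on the robot's side at (172,185). The lid fit and the bar fit agree on the bar centre at (610,234) mm, yaw 5.6°, z 110 mm.

Call:
{"api": "servo_tool", "payload": {
  "series": [
    [[-0.03,0.008,0.08,0,0,0,1],[-0.06,0.008,0.17,0,0,0,1],[-0.093,0.008,0.26,0,0,0,1],[-0.093,0.008,0.34,0,0,0,1],[-0.093,0.008,0.39,0,0,0,1],[-0.093,0.008,0.39,0,0,0,1],[-0.093,0.008,0.39,0,0,0,1],[-0.093,0.008,0.39,0,0,0,1],[-0.093,0.008,0.39,0,0,0,1]]
  ]
}}

```text
time_s: 14.27
tool_pos: [0.6106, 0.2375, 0.1317]
tool_rot: [179.8, -0.1, 95.9]
force: [-0.7, 0.0, 0.7]
grip_width: 0.0872
grasp_force: 0.0
```

```bash
python3 go.py .610 .2345 .074 180 0 95.6
```

```text
[-0.0099, -0.0036, 0.1924, 0.001, -0.0004, 0.0014]
```

Call:
{"api": "servo_tool", "payload": {
  "series": [
    [[-0.005,-0.002,0.06,0,0,0.001,1],[-0.005,-0.002,0.12,0,0,0.001,1],[-0.005,-0.002,0.16,0,0,0.001,1],[-0.005,-0.002,0.18,0,0,0.001,1],[-0.005,-0.002,0.19,0,0,0.001,1],[-0.005,-0.002,0.19,0,0,0.001,1],[-0.005,-0.002,0.19,0,0,0.001,1],[-0.005,-0.002,0.19,0,0,0.001,1]]
  ]
}}

```text
time_s: 14.93
tool_pos: [0.6096, 0.2363, 0.0737]
tool_rot: [179.9, -0.0, 95.7]
force: [1.2, 0.4, 0.3]
grip_width: 0.087
grasp_force: 0.0
```

```bash
python3 - <<'E'
from cell import *
from h import *
from go import rel
eyes.read_camera("wrist")
o=get_obs();c=eyes.read_camera("wrist");P=cloud(c,o);t=o["tool_pos"];print(o["time_s"],t,o["tool_rot"],o["force"],o["qpos"].round(1))
T=R.from_euler("xyz",o["tool_rot"],degrees=True).as_matrix()
L=(P-t)@T  # tool coords
h=L[...,2]
m=(abs(L[...,0])<.06)&(abs(L[...,1])<.02)&(P[...,2]>.1)&(P[...,2]<.12);b=L[m];print("bar tool y",np.percentile(b[:,1],[2,50,98]).round(4),"world z",np.percentile(P[m][:,2],[5,95]).round(4))
for s in(1,-1):
    f=(abs(L[...,0])<.012)&(s*L[...,1]>.038)&(s*L[...,1]<.058)&(h<0)&(h>-.06);print("finger tip z",np.sort(P[f][:,2])[:6].round(4))
print(rel(t,o["tool_rot"],[.610,.2345,.074],[180,0,95.6]))
E
```

```text
14.9833 [0.60954999 0.23627177 0.07363316] [ 1.79905367e+02 -3.74763459e-02  9.57100939e+01] [ 0.29204312 -0.05411479  0.23762467] [-41.2  24.5  22.7  91.9 -10.2  65.5 -10.4]
bar tool y [-0.0046  0.0003  0.005 ] world z [0.109  0.1138]
finger tip z [0.0946 0.0948 0.0949 0.095  0.095  0.0951]
finger tip z [0.0744 0.0749 0.0749 0.0749 0.075  0.075 ]
[-0.006   0.0009 -0.0012  0.0005 -0.0002  0.0006]
```

The bar is centred to 0.3 mm and the tips are about 15 mm below its axis. Closing now.

Call:
{"api": "servo_tool", "payload": {
  "series": [
    [[0,0,0,0,0,0,0.6],[0,0,0,0,0,0,0.3],[0,0,0,0,0,0,0.05],[0,0,0,0,0,0,0.05],[0,0,0,0,0,0,0.05],[0,0,0,0,0,0,0.05],[0,0,0,0,0,0,0.05],[0,0,0,0,0,0,0.05],[0,0,0,0,0,0,0.05],[0,0,0,0,0,0,0.05],[0,0,0,0,0,0,0.05],[0,0,0,0,0,0,0.05]]
  ],
  "grip_force": 40
}}

```text
time_s: 16.03
tool_pos: [0.6089, 0.236, 0.0726]
tool_rot: [180.0, -0.0, 95.7]
force: [-0.3, -0.0, 0.9]
grip_width: 0.015
grasp_force: 0.0
```

Call:
{"api": "servo_tool", "payload": {
  "series": [
    [[0,0,0,0,0,0,0.05],[0,0,0,0,0,0,0.05],[0,0,0,0,0,0,0.05],[0,0,0,0,0,0,0.05]]
  ]
}}

```text
time_s: 16.37
tool_pos: [0.61, 0.2361, 0.0729]
tool_rot: [179.9, -0.0, 95.7]
force: [4.6, 1.1, -0.8]
grip_width: 0.0088
grasp_force: 40.0
```

```bash
python3 - <<'E'
import numpy as np
def bar(t): a=np.radians(t)+np.arctan2(40,115);return np.array([np.cos(a),np.sin(a)])*121.8
def tcp(t):
    f=np.radians(t*25/45);return bar(t)+36*np.array([np.sin(f),-np.cos(f)])
for t in range(0,50,3):
    d=(tcp(t)-tcp(0))/300;print(t,d[0].round(3),(-d[1]).round(3),round(-t*25/45/180,3))
E
```

```text
0 0.0 -0.0 0.0
3 -0.004 -0.02 -0.009
6 -0.009 -0.04 -0.019
9 -0.015 -0.059 -0.028
12 -0.022 -0.078 -0.037
15 -0.03 -0.096 -0.046
18 -0.039 -0.114 -0.056
21 -0.049 -0.131 -0.065
24 -0.06 -0.148 -0.074
27 -0.071 -0.164 -0.083
30 -0.084 -0.179 -0.093
33 -0.097 -0.193 -0.102
36 -0.111 -0.207 -0.111
39 -0.125 -0.22 -0.12
42 -0.14 -0.232 -0.13
45 -0.156 -0.243 -0.139
48 -0.172 -0.254 -0.148
```

The bar is pinched (8.8 mm, 40 N). I'll lift along the hinge arc.

Call:
{"api": "servo_tool", "payload": {
  "series": [
    [[-0.002,0,-0.01,0,0,0,0.05],[-0.004,0,-0.02,0,0,0,0.05],[0,-0.004,-0.02,-0.009,0,0,0.05],[0,-0.009,-0.04,-0.019,0,0,0.05],[0,-0.015,-0.059,-0.028,0,0,0.05],[0,-0.022,-0.078,-0.037,0,0,0.05],[0,-0.03,-0.096,-0.046,0,0,0.05],[0,-0.039,-0.114,-0.056,0,0,0.05],[0,-0.039,-0.114,-0.056,0,0,0.05]]
  ]
}}

```text
time_s: 17.12
tool_pos: [0.5976, 0.235, 0.1086]
tool_rot: [169.7, -0.1, 95.7]
force: [5.1, 1.4, -0.8]
grip_width: 0.0088
grasp_force: 40.0
```

```bash
cat > lid.py <<'E'
from cell import *
from h import *
o=get_obs();print(o["time_s"],o["tool_pos"],o["tool_rot"],o["force"],o["grip_width"],o["grasp_force"])
print(o["qpos"].round(1))
T=R.from_euler("xyz",o["tool_rot"],degrees=True).as_matrix();b=o["tool_pos"]-.036*T[:,2]
u=np.array([.9952,.0976,0]);r=b-[.4957,.2233,.07];a=np.hypot(r@u,r[2]);print("bar radius",a,"angle kin",np.degrees(np.arctan2(r[2],r@u))-19.2)
for n in("wrist","scene","top"):
    c=eyes.read_camera(n);P=cloud(c,o);h=cv2.cvtColor(c["frame"],cv2.COLOR_RGB2HSV)
    q=P[(cv2.inRange(h,(3,150,60),(20,255,255))>0)];q=q[~np.isnan(q[:,2])]
    w=q-[.4957,.2233,0];L=np.c_[w@u,w@[-.0976,.9952,0],w[:,2]]
    L=L[(abs(L[:,1])<.085)&(L[:,0]>.01)&(L[:,0]<.15)&(L[:,2]>.06)&(L[:,2]<.25)]
    for _ in range(4):
        s=np.polyfit(L[:,0],L[:,2],1);e=abs(L[:,2]-np.polyval(s,L[:,0]));L2=L[e<max(.004,np.median(e)*2)];L=L2
    print(n,len(L),"angle",np.degrees(np.arctan(s[0])).round(1),np.ptp(L[:,0]).round(3))
    cv2.imwrite(f"pics/lid_{n}_{o['time_s']:.1f}.png",c["frame"][:,:,::-1])
E
python3 lid.py
```

```text
17.1167 [0.59762243 0.23496416 0.10864686] [ 1.69690424e+02 -7.24480725e-02  9.57411216e+01] [ 5.11674698  1.36661958 -0.81525583] 0.008776513006448815 40.007582902908325
[-46.9  13.7  24.1 101.9  -2.9  55.7 -16.8]
bar radius 0.12135288484273919 angle kin 18.413552960020642
wrist 40500 angle 18.7 0.13
scene 1107 angle 18.3 0.134
top 894 angle 18.5 0.132
```

The lid is at 18.5° by the joint poses and all three cameras. I'll work out the rest of the arc in the current tool axes.

```bash
python3 - <<'E'
import numpy as np
def tcp(t):
    a=np.radians(t)+np.arctan2(40,115);f=np.radians(t*25/45);return np.array([np.cos(a),np.sin(a)])*121.8+36*np.array([np.sin(f),-np.cos(f)])
f=np.radians(10);Y=np.array([np.cos(f),np.sin(f)]);Z=np.array([np.sin(f),-np.cos(f)])
for t in range(21,49,3):
    d=(tcp(t)-tcp(18))/300;print(t,(d@Y).round(3),(d@Z).round(3),round(-(t-18)*25/45/180,3))
E
```

```text
21 -0.007 -0.019 -0.009
24 -0.014 -0.037 -0.019
27 -0.023 -0.055 -0.028
30 -0.033 -0.072 -0.037
33 -0.043 -0.088 -0.046
36 -0.054 -0.104 -0.056
39 -0.066 -0.12 -0.065
42 -0.079 -0.134 -0.074
45 -0.092 -0.148 -0.083
48 -0.107 -0.161 -0.093
```

Call:
{"api": "servo_tool", "payload": {
  "series": [
    [[0,-0.007,-0.019,-0.009,0,0,0.05],[0,-0.014,-0.037,-0.019,0,0,0.05],[0,-0.023,-0.055,-0.028,0,0,0.05],[0,-0.033,-0.072,-0.037,0,0,0.05],[0,-0.043,-0.088,-0.046,0,0,0.05],[0,-0.054,-0.104,-0.056,0,0,0.05],[0,-0.066,-0.12,-0.065,0,0,0.05],[0,-0.079,-0.134,-0.074,0,0,0.05],[0,-0.092,-0.148,-0.083,0,0,0.05],[0,-0.092,-0.148,-0.083,0,0,0.05],[0,-0.092,-0.148,-0.083,0,0,0.05],[0,-0.092,-0.148,-0.083,0,0,0.05]]
  ]
}}

```text
time_s: 18.27
tool_pos: [0.5637, 0.2316, 0.147]
tool_rot: [154.9, -0.0, 95.7]
force: [5.9, 1.3, -0.4]
grip_width: 0.0087
grasp_force: 40.0
```

```bash
python3 lid.py; ls pics
```

```text
18.2667 [0.56371722 0.23164829 0.14702482] [ 1.54886909e+02 -4.81552415e-02  9.57126124e+01] [ 5.94038688  1.30099256 -0.38683128] 0.008667042467587384 40.002297163009644
[-54.1  -2.6  22.  117.3  17.1  43.6 -36.4]
bar radius 0.12186095019108902 angle kin 44.90088898359761
wrist 33243 angle 44.7 0.092
scene 313 angle 41.7 0.055
top 1023 angle 44.2 0.096
crop1.png
lid_scene_17.1.png
lid_scene_18.3.png
lid_top_17.1.png
lid_top_18.3.png
lid_wrist_17.1.png
lid_wrist_18.3.png
scene0.png
top0.png
w0.png
w1.png
w2.png
w3.png
w4.png
w5.png
w6.png
```

The lid is at about 44.8° and held. One last check of the bench before I hand in.

Call:
{"api": "servo_tool", "payload": {
  "series": [
    [[0,0,0,0,0,0,0.05],[0,0,0,0,0,0,0.05],[0,0,0,0,0,0,0.05],[0,0,0,0,0,0,0.05]]
  ]
}}

```text
time_s: 18.75
tool_pos: [0.564, 0.2316, 0.1469]
tool_rot: [154.9, -0.0, 95.7]
force: [6.0, 2.1, 0.3]
grip_width: 0.0087
grasp_force: 40.0
```

View pics/lid_top_18.3.png

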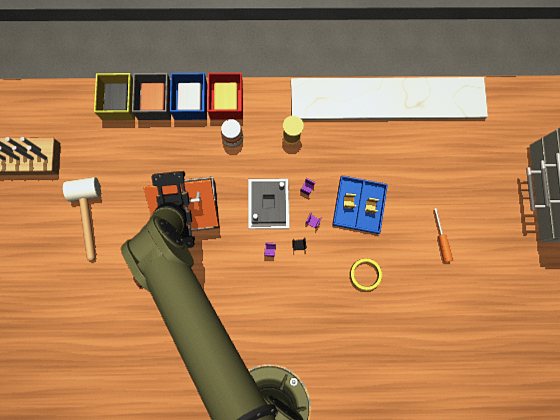

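Top view: the die pocket is empty at (268,202) and the keeper stands in the right half of the tray at (371,205), next to the finished bracket at (349,202). Everything else is where it was, except the small dark block at about (150,273), which the arm hides. The arm passed well above it, and the lid is held open.

```bash
python3 -c "
from cell import env
print(env.sign_off())"
```

```text
the job is handed in; nothing more can be done
None
```

The keeper stands legs up in the empty half of the blue tray, and the gripper is holding the orange lid open at about 45°; the job was handed in at about 19 s, with nothing else seen moved (the burnisher was hidden by the arm in the last picture).

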